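# Open the ratchet bar clamp

### The job

Open the blue bar clamp all the way so that the box can be taken out later: with the closed fingertips press the red release button on the sliding jaw down and, keeping it pressed, push the jaw back along the bar, away from the box, until it reaches the end stop; then let go and move clear. Do not grip the jaw or touch the black back of its thumb stop, leave the box standing where it is, and disturb nothing else on the desk.

Things in the scene. Friction and masses are not known exactly. Their poses are not given: they have to be found in the camera images.
- clamp: Blue and grey bar clamp fixed to the desk, 300 x 110 mm. Origin on the desk under the middle of its steel bar (22 mm wide, top at 34 mm); x runs along the bar in the opening direction, from the fixed jaw (110 mm wide, 90 mm high, inner face at x = -120 mm) to the end stop (x = 136 to 150 mm, 44 mm high); z up. Teeth under the bar (8 mm pitch) lock the sliding jaw.
- jaw (a joint): Sliding jaw along the bar, m: 0 = 55 mm between the jaw faces, 0.115 = fully open, against the end stop. About 1.5 N friction plus light damping; stays where left. With the release up, the ratchet stops it in the opening direction (after up to 8 mm of play), while a light push moves it the other way.
- release (a joint): How far the red release button is pressed, in m: 0 = up, 0.009 = fully down. The ratchet lets go when it is about 0.004 down and catches again when the button comes up. Untouched it may stand up to 0.0035 down, its catch resting on a tooth. Press it about 0.007. A spring returns it: about 2 N to start, 6 N fully down.
- release_top (a point): Middle of the top of the red release button, 40 mm along the bar by 34 mm across, 58 mm above the desk when fully up, on the sliding jaw. It lies midway in a pocket 50 mm long along the bar, open at both sides, between the jaw's face plate (90 mm wide, top 90 mm above the desk) and the thumb stop.
- thumb_stop (a point): On the sliding jaw: the upright face of the blue thumb stop that looks at the button, 25 mm from the button's middle in the opening direction, 75 mm above the desk. The stop is 44 mm wide, its top 93 mm above the desk. Fingers in the pocket push against this face to move the jaw open.
- stop_back (a point): Middle of the rear face of the black plate on the back of the thumb stop (the side away from the button), 6 x 40 x 44 mm, 43 mm from the button's middle in the opening direction and 68 mm above the desk. Not to be touched.
- box_center (a point): Middle of the loose grey-white cardboard box with a blue band (55 mm along the bar, 150 mm across, 58 mm high) that stands on the clamp's grey foot, 34 mm above the desk, between the jaws and near the fixed jaw.
- vial: Loose small glass vial with white cap, 18 mm across, 44 mm high, standing on the desk; origin under its middle.
- eraser: Loose white eraser in a blue sleeve, 18 x 43 x 11 mm, on the desk; origin under its middle.
- stamp: Loose wooden hand stamp, 24 x 45 x 66 mm, standing on the desk; origin under its middle.
- brown_vial: Loose small brown vial with black cap, 18 mm across, 44 mm high, standing on the desk; origin under its middle.
- pen_pot: Loose grey pot of pens, 79 x 88 x 153 mm, standing on the desk; origin under its middle.
Things that resemble listed ones, but are neither listed nor needed, are in the scene too. What is shaped like the part that bears box_center but turquoise is not meant.

How it is judged:
By the outcome, as a careful person would: the job done as asked, in the order asked, and still so for the second after the job is handed in, with the robot touching nothing.
It also fails if it takes over 32 s, if anything falls off the work surface, if the arm or the gripper's body presses on something with over 40 N, if the wrist force passes 120 N, or if a joint passes its speed limit or range.

### The arm

A 6-joint arm with a two-finger parallel gripper is mounted at the origin on a cart in front of the work surface, level with it; the furniture and walls round the work are solid. World frame = base frame: x ahead of the robot, y to its left, z up, the work surface at z = 0. Lengths are in m, angles in rad, forces in N, time in s.
With the tool pointing down it reaches from about 0.35 to 0.975 m from the base axis. Payload 4.9 kg.
Tool frame: the origin (TCP) lies between the finger pads; the fingertips stand 19 mm ahead of it and the grasp point (between the pads) is the TCP; z points along the fingers, y is the line along which they close (so a half turn about z gives the same grasp; the last joint's range is limited). The gripper opens to 85 mm and grips with 20 to 120 N. Pads are 22 mm wide; open, the fingers measure 114 mm over their backs; the gripper's body (76 mm by 85 mm) begins 54 mm behind the grasp point. The pads swing forward as they close: fully open they stand 13 mm farther back than shut.
Start: joints at [-1.462, 0.053, 1.613, -0, 1.476, -0.119], TCP at [0.141, -0.609, 0.25] pointing down, gripper open.
Joint ranges: [-3.01, 3.01], [-1.01, 2.22], [0.06, 2.58], [-1.02, 4.17], [0.09, 2.62], [-3.14, 3.14]. Speed limits (rad/s): [2.57, 2.57, 3.14, 3.14, 3.14, 3.14].

### API

Orientations are given as a rotation vector (axis times angle).
In Python, from station import ctrl gives the robot as it stands. The module is installed in compiled form; this text tells all that it offers.
- The arm moves only by the tool servo_tool, never from a script. Its argument "increments" is a list that holds one entry, the list of rows, each a list of 5 numbers: the finger opening in cm, from 0 to 8.54, then the shift along the tool's x, y, z in cm, then the turn about the tool's z in degrees. A call has 1 to 5 rows; each row is the pose to reach, as a shift and turn from the pose commanded when the call began, along the tool's axes at that moment; what a row does not reach only later rows make up. A row lasts 1/10 s, in which the tool goes at most 50 mm and 8.59 degrees, less where a joint would pass 70% of its speed; a pose out of reach is approached as far as the arm can. A call with a gripper value outside its range is refused whole. The fingers move at their own pace and stop on an object; "newtons" is the grip in N (left out, the last holds). Time passes only in rows, so rows that repeat a pose let the fingers close. It gives the time, the measured TCP pose, the force, the opening and the grip force at its end, in the units of the state.
- ctrl.get_obs(): the state, without advancing time (a new reading comes with each control period).
- ctrl.get_image(name): name is "scene" or "top" or "wrist"; returns a dict with "img" (420x560x3 uint8, red, green, blue), "fx", "fy", "cx", "cy" (pixels), "rvec" (rotation vector, rad) and "tvec" (3), from world to camera coordinates, as OpenCV has them; the wrist camera has in their place "mount" (4x4, takes a point from camera to tool coordinates, whose origin is the TCP and whose axes are the flange's). Camera axes: x right, y down, z forward; pixel columns grow to the right and rows downward; lengths in m; the calibration is good to about 2 mm. The wrist camera is an equidistant fisheye: a pixel r from the principal point sees the ray r / f radians off the axis. A picture is of the moment at which its call begins: read the wrist's pose just before it. There is no depth.
- ctrl.finish_job(): hands the job in; it is judged then, once.
The state is a dict: "t": time; "q": joint angles; "dq": joint speeds; "effort": joint torques, N m; "tool_pos": TCP position; "tool_rot": TCP orientation; "contact_force": force on the tool from outside, world axes, zero at the start; "wrist_torque": the same for the moment, N m; "opening": finger opening in m; "grip_force": force on a finger pad.
Only numpy, scipy, OpenCV 4.12 (cv2) and the standard library are available. Lean on these libraries where they do the work, as an engineer would, in place of code of your own. Each camera call takes 0.05 s, during which the arm holds its last target. There are 200 camera calls.

## Working session

There is one attempt and no reset: what is moved stays moved. The work goes in short steps, Python scripts to look and compute and a tool call to move; the robot and the scene stay as the last step left them, time stands still between calls to the robot, and variables do not carry over. Pictures are saved under pics/ and viewed, at most 10 in all, crops included, and the job is handed in when it is done.

Besides the shell and the picture viewer there is one more tool, called after "Call:" by a JSON object that holds its "op" and its "data", one argument or row to a line. servo_tool: Moves the arm, as the interface text tells. Its arguments: {"type":"object","properties":{"increments":{"type":"array"},"newtons":{"type":"number"}},"required":["increments"]}

```bash
mkdir -p pics; cat > h.py <<'E'
import numpy as np, cv2
from station import ctrl
def grab(n):
    d=ctrl.get_image(n); return d
def save(d,f): cv2.imwrite('pics/'+f,d['img'][:,:,::-1])
def ray(d,u,v):
    R=cv2.Rodrigues(np.array(d['rvec'],float))[0]; t=np.array(d['tvec'],float).ravel()
    r=R.T@np.array([(u-d['cx'])/d['fx'],(v-d['cy'])/d['fy'],1]); return -R.T@t, r
def onz(d,u,v,z):
    o,r=ray(d,u,v); return o+r*(z-o[2])/r[2]
E
python3 - <<'E'
from h import *
s=grab('scene');t=grab('top')
save(s,'s1.png');save(t,'t1.png')
import pickle;pickle.dump((s,t),open('st.pkl','wb'))
o=ctrl.get_obs();print(o['t'],o['tool_pos'],o['tool_rot'],o['opening'])
E
```

```text
0.1 [ 0.14109567 -0.60832158  0.2491502 ] [-3.11934940e+00 -3.56798709e-01 -5.72647789e-05] 0.08558979181087768
```

View pics/s1.png

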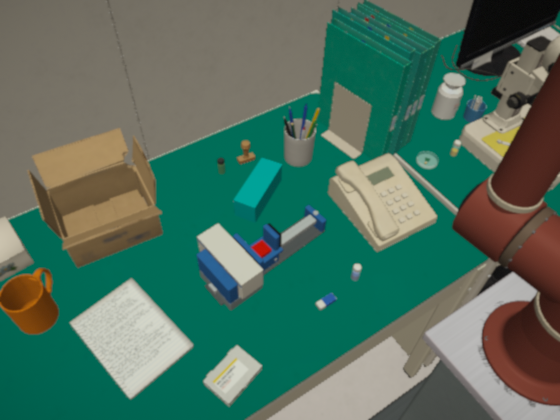

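View pics/t1.png

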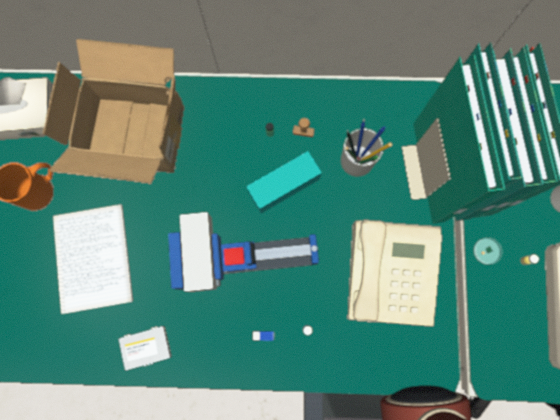

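The clamp's red button is at scene (262,248) and top (234,256). The end stop is at top (315,249), and the grey-white box with its blue band is at top (198,250). Possible mix-ups are the turquoise box at top (285,180), the white card box at (145,347) and the phone at (395,272). The only red pad on a blue jaw is at (234,256), so I choose that one and will check it in a close crop.

```bash
cat >> h.py <<'E'
def red(im):
    h=cv2.cvtColor(im,cv2.COLOR_RGB2HSV)
    m=(((h[...,0]<6)|(h[...,0]>174))&(h[...,1]>190)&(h[...,2]>120)).astype(np.uint8)
    return m
E
python3 - <<'E'
from h import *
import pickle
s,t=pickle.load(open('st.pkl','rb'))
P=[]
for n,d,(a,b) in (('s',s,(262,248)),('t',t,(234,256))):
    m=red(d['img']); k,l,st,c=cv2.connectedComponentsWithStats(m)
    i=[j for j in range(1,k) if st[j,4]>40 and np.hypot(*(c[j]-(a,b)))<25]
    for j in i:
        print(n,c[j],st[j],onz(d,*c[j],.057))
        P.append(ray(d,*c[j]))
    R=cv2.Rodrigues(np.array(d['rvec'],float))[0]; print('cam',-R.T@np.array(d['tvec']))
# end stop blue, fixed jaw
h=cv2.cvtColor(t['img'],cv2.COLOR_RGB2HSV)
m=((h[...,0]>105)&(h[...,0]<125)&(h[...,1]>150)&(h[...,2]>60)).astype(np.uint8)
k,l,st,c=cv2.connectedComponentsWithStats(m)
for j in range(1,k):
    if st[j,4]>25: print(st[j],c[j],onz(t,*c[j],.044))
print(onz(t,315,249,.044))
a=cv2.resize(t['img'][190:310,150:340],None,fx=4,fy=4,interpolation=cv2.INTER_CUBIC)
cv2.imwrite('pics/crop.png',a[:,:,::-1])
E
```

```text
s [261.39285714 248.47619048] [252 241  19  16 168] [0.46359983 0.35061789 0.057     ]
cam [-0.04925359  0.66676219  0.94968538]
t [235.80952381 254.57936508] [226 248  17  15 126] [0.47049332 0.34662313 0.057     ]
cam [0.37123543 0.23946593 1.04464713]
[358 123   6  24  41] [360.82926829 133.07317073] [0.7395088 0.091244  0.044    ]
[367 127  17  23  53] [375.8490566  137.05660377] [0.73125351 0.05920149 0.044     ]
[169 233  14  55 561] [175.31016043 260.22994652] [0.45701967 0.47160852 0.044     ]
[212 234   9  45 235] [216.05957447 255.99574468] [0.46785057 0.38843616 0.044     ]
[309 235   7  10  53] [312.26415094 239.79245283] [0.50630042 0.1919018  0.044     ]
[221 242  35  29 358] [239.17039106 257.6424581 ] [0.4657025  0.34086339 0.044     ]
[312 252   6  12  63] [314.23809524 257.44444444] [0.47007487 0.18733291 0.044     ]
[261 332  12   8  91] [266.1978022  335.52747253] [0.31256713 0.28042513 0.044     ]
[0.48743089 0.18601617 0.044     ]
```

View pics/crop.png

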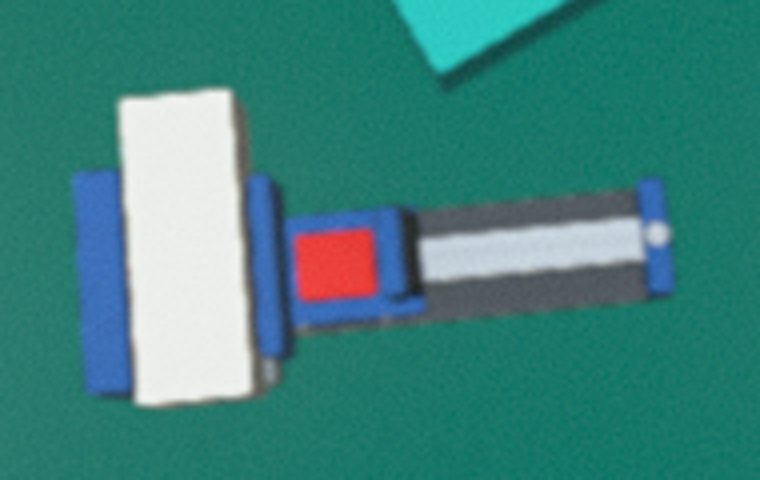

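The crop shows a single red button at crop (335,265), between the blue face plate at (265,265) and the thumb stop at (392,250) with its black back at (408,255). The bar runs right to the end stop at (655,237). Next I check how close the obstacles are to the transit path.

```bash
python3 - <<'E'
from h import *
import pickle
s,t=pickle.load(open('st.pkl','rb'))
for n,(u,v) in dict(mic_front=(467,140),mic_front2=(500,165),mic_top0=(545,40),jar=(447,115),bind=(325,150),bind2=(375,158)).items(): print(n,onz(s,u,v,0),onz(s,u,v,.3))
for n,(u,v) in dict(mic=(553,250),mic2=(548,335),phone=(398,225),phone2=(350,320),bind=(415,120),bind2=(432,218),end=(313.7,249.2)).items(): print(n,onz(t,u,v,0.04))
(o1,r1),(o2,r2)=ray(s,261.4,248.5),ray(t,235.8,254.6)
A=np.c_[r1,-r2];k=np.linalg.lstsq(A,o2-o1,rcond=None)[0];print(o1+k[0]*r1,o2+k[1]*r2)
E
```

```text
mic_front [ 0.49609932 -0.32753941  0.        ] [ 0.32382556 -0.01344541  0.3       ]
mic_front2 [ 0.38388472 -0.33097523  0.        ] [ 0.24705889 -0.01579587  0.3       ]
mic_top0 [ 0.69428165 -0.90278139  0.        ] [ 0.45940326 -0.40697185  0.3       ]
jar [ 0.59871048 -0.35520838  0.        ] [ 0.39402246 -0.03237391  0.3       ]
bind [0.67131271 0.02150355 0.        ] [0.44369007 0.22533694 0.3       ]
bind2 [ 0.5775814  -0.07173863  0.        ] [0.37956793 0.16154942 0.3       ]
mic [ 0.49828887 -0.300245    0.04      ]
mic2 [ 0.32890747 -0.27713825  0.04      ]
phone [0.54222893 0.01459629 0.04      ]
phone2 [0.34714361 0.11389214 0.04      ]
bind [ 0.77331422 -0.02632051  0.04      ]
bind2 [ 0.55872554 -0.05606168  0.04      ]
end [0.48741383 0.18846973 0.04      ]
[0.47025165 0.34650005 0.04531667] [0.47159613 0.34787749 0.0456012 ]
```

Call:
{"op": "servo_tool", "data": {
  "increments": [
    [[0,0,0,-4.5,0],[0,0.3,-1,-9,0],[0,1,-3.5,-13,0],[0,1.7,-7,-16,0],[0,2.5,-10.7,-18,0]]
  ],
  "newtons": 40
}}

```text
t: 0.6
tool_pos: [0.1413, -0.4982, 0.4329]
tool_rot: [3.119, 0.356, 0.0]
contact_force: [0.5, 0.2, 0.4]
opening: 0.0123
grip_force: 0.0
```

Call:
{"op": "servo_tool", "data": {
  "increments": [
    [[0,3.3,-3.5,0,-8],[0,6.7,-7,0,-16],[0,10.2,-10.6,0,-24],[0,13.8,-14.4,0,-32],[0,17.5,-18.3,0,-40]]
  ]
}}

```text
t: 1.1
tool_pos: [0.2677, -0.2847, 0.4299]
tool_rot: [-2.807, -1.41, -0.0]
contact_force: [0.9, -0.3, 0.4]
opening: 0.0
grip_force: 0.0
```

Call:
{"op": "servo_tool", "data": {
  "increments": [
    [[0,4.8,-1.2,0,-8.5],[0,9.6,-2.5,0,-17],[0,14.4,-3.8,0,-25.5],[0,19.2,-5.1,0,-34],[0,24,-6.4,0,-42.5]]
  ]
}}

```text
t: 1.6
tool_pos: [0.3604, -0.0543, 0.43]
tool_rot: [2.104, 2.332, 0.0]
contact_force: [1.5, -1.3, 1.4]
opening: -0.0001
grip_force: 0.0
```

Call:
{"op": "servo_tool", "data": {
  "increments": [
    [[0,4.4,1.7,0,0],[0,8.8,3.4,0,0],[0,13.2,5.1,0,0],[0,17.6,6.8,0,0],[0,22,8.5,0,0]]
  ]
}}

```text
t: 2.1
tool_pos: [0.4236, 0.1731, 0.4299]
tool_rot: [2.11, 2.327, -0.0]
contact_force: [1.5, -0.9, 0.8]
opening: -0.0001
grip_force: 0.0
```

Call:
{"op": "servo_tool", "data": {
  "increments": [
    [[0,4.2,1.6,0,0],[0,8.4,3.2,3,0],[0,12.5,5,7,0],[0,16.2,6.2,11,0],[0,16.8,6.5,15,0]]
  ]
}}

```text
t: 2.6
tool_pos: [0.4719, 0.3444, 0.2873]
tool_rot: [2.108, 2.328, 0.005]
contact_force: [1.1, -0.3, 0.5]
opening: 0.0002
grip_force: 0.0
```

Call:
{"op": "servo_tool", "data": {
  "increments": [
    [[0,0,0,3,0],[0,0,0,3,0]]
  ]
}}

```text
t: 2.8
tool_pos: [0.4684, 0.3406, 0.2503]
tool_rot: [-2.107, -2.324, 0.019]
contact_force: [-1.2, -0.7, -0.9]
opening: 0.0001
grip_force: 0.0
```

```bash
python3 - <<'E'
from h import *
import pickle
o=ctrl.get_obs();w=grab('wrist');save(w,'w1.png');t=grab('top');s=grab('scene');save(t,'t2.png')
pickle.dump((o,w,t,s),open('w1.pkl','wb'))
print(o['t'],o['tool_pos'],o['tool_rot'],o['contact_force']);print(w['mount'],{k:w[k] for k in w if k not in('img','mount')})
E
```

```text
2.8 [0.46837239 0.34063945 0.25025919] [-2.10729626 -2.32436029  0.01885317] [-1.17672228 -0.71685366 -0.94480934]
[[-3.21103519e-04 -9.51298134e-01 -3.08272213e-01  7.89020939e-02]
 [ 9.99999712e-01 -9.36787725e-05 -7.52539395e-04 -3.84641220e-04]
 [ 6.87010759e-04 -3.08272366e-01  9.51297890e-01 -1.23420770e-01]
 [ 0.00000000e+00  0.00000000e+00  0.00000000e+00  1.00000000e+00]] {'fx': 325.19226210127806, 'fy': 325.19226210127806, 'cx': 278.83721537411225, 'cy': 210.580501466565}
```

View pics/w1.png

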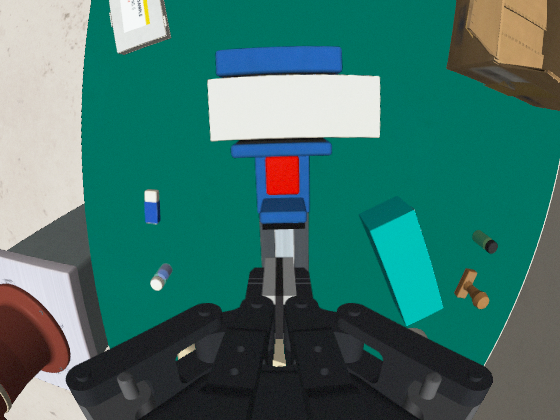

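The wrist view shows the red button at (283,175), with the face plate above it at (281,148), the thumb stop below at (283,210) and the bar running down to (284,245). The box at (294,108) has a small gap to the jaw's face plate.

```bash
cat >> h.py <<'E'
def wz(o,w,u,v,z):
    d=np.array([u-w['cx'],v-w['cy']]);r=np.hypot(*d);a=r/w['fx']
    c=np.array([*(d/r*np.sin(a)),np.cos(a)])
    M=np.array(w['mount']);R=cv2.Rodrigues(np.array(o['tool_rot'],float))[0]
    p=np.array(o['tool_pos'])+R@M[:3,3]; q=R@M[:3,:3]@c
    return p+q*(z-p[2])/q[2]
def redc(im,a,b,rad=60):
    k,l,st,c=cv2.connectedComponentsWithStats(red(im))
    j=max((j for j in range(1,k) if np.hypot(*(c[j]-(a,b)))<rad),key=lambda j:st[j,4]); return c[j],st[j]
def intool(o,p):
    R=cv2.Rodrigues(np.array(o['tool_rot'],float))[0]; return 100*R.T@(np.array(p)-np.array(o['tool_pos']))
E
python3 - <<'E'
from h import *
import pickle
o,w,t,s=pickle.load(open('w1.pkl','rb'))
o2=ctrl.get_obs();print(o2['t'],o2['tool_pos'],o2['tool_rot'])
c,st=redc(w['img'],283,175);print(c,st)
p=wz(o2,w,*c,.057);print('red',p,intool(o2,p))
for e,z in (((283,157),.057),((283,193),.057)):print(wz(o2,w,*e,z))
a,b=wz(o2,w,283,200,.093),wz(o2,w,285,240,.034)
print('stop top edge',a,'bar',b)
for n,u,v in (('plateL',233,157),('plateR',330,155)):print(n,wz(o2,w,u,v-6,.09))
print('boxedge',wz(o2,w,215,139,.092),wz(o2,w,375,136,.092),wz(o2,w,215,83,.092),wz(o2,w,375,78,.092))
print('old pose red',wz(o,w,*c,.057))
E
```

```text
2.95 [0.47209872 0.3417739  0.25961099] [2.11108972 2.32537596 0.00377613]
[282.13533225 174.7828201 ] [ 266  156   33   39 1234]
red [0.47415796 0.35391462 0.057     ] [ 1.1689978   0.27394003 20.26294436]
[0.47321897 0.37230654 0.057     ]
[0.47695195 0.33481479 0.057     ]
stop top edge [0.47617308 0.3375452  0.093     ] bar [0.48585943 0.27276382 0.034     ]
plateL [0.42645343 0.37863384 0.09      ]
plateR [0.51411537 0.38901958 0.09      ]
boxedge [0.40947586 0.38865772 0.092     ] [0.55418145 0.40649859 0.092     ] [0.40565949 0.43938411 0.092     ] [0.54746469 0.45967505 0.092     ]
old pose red [0.46752547 0.35328682 0.057     ]
```

Call:
{"op": "servo_tool", "data": {
  "increments": [
    [[0,0.3,0,3,-1],[0,0.6,0,6,-1],[0,0.6,0,8,-1],[0,0.6,0,8.5,-1],[0,0.6,0,8.5,-1]]
  ]
}}

```text
t: 3.45
tool_pos: [0.4717, 0.3478, 0.1744]
tool_rot: [2.091, 2.344, 0.004]
contact_force: [-0.1, -0.9, 0.3]
opening: -0.0005
grip_force: 0.0
```

Call:
{"op": "servo_tool", "data": {
  "increments": [
    [[0,0,0,0,0],[0,0,0,0,0],[0,0,0,0,0]]
  ]
}}

```text
t: 3.75
tool_pos: [0.4716, 0.348, 0.1743]
tool_rot: [2.09, 2.344, 0.004]
contact_force: [-0.0, 0.2, -0.3]
opening: 0.0001
grip_force: 0.0
```

```bash
python3 - <<'E'
from h import *
import pickle
o=ctrl.get_obs();w=grab('wrist');save(w,'w2.png');t=grab('top');s=grab('scene')
pickle.dump((o,w,t,s),open('w2.pkl','wb'))
print(o['t'],o['tool_pos'],o['tool_rot'],o['contact_force'])
c,st=redc(w['img'],283,175,120);print(c,st)
for z in (.054,.058):
  p=wz(o,w,*c,z);print('red',p,intool(o,p))
E
```

```text
3.75 [0.47158649 0.34800998 0.1743247 ] [2.09042595 2.34395531 0.00399527] [-0.0130739   0.18084322 -0.32444414]
[274.72057206 205.98514851] [ 254  184   42   45 1818]
red [0.46766221 0.35142064 0.054     ] [ 0.37117332 -0.38095905 12.03194762]
red [0.46756795 0.35264734 0.058     ] [ 0.49453015 -0.37534643 11.63208725]
```

View pics/w2.png

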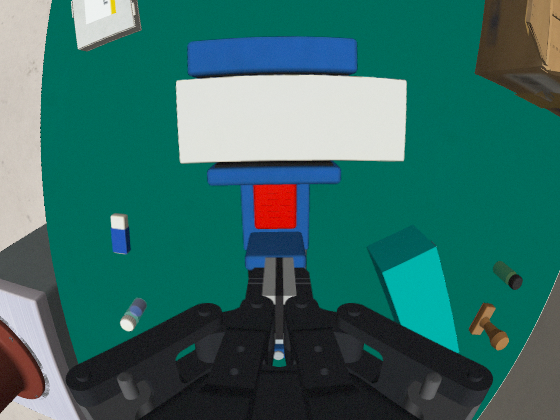

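```bash
python3 - <<'E'
from h import *
import pickle
o,w,t,s=pickle.load(open('w2.pkl','rb'))
for n,u,v,z in (('red low edge',275,229,.056),('stop face top',276,234,.093),('plate lo edge',274,183,.09),('plate hi edge',274,167,.09),('stop L',247,236,.093),('stop R',305,236,.093),('tip?',280,260,.155),('box front',290,162,.092),('box back',290,79,.092)):
    p=wz(o,w,u,v,z);print(n,p.round(4),intool(o,p).round(2))
E
```

```text
red low edge [0.4699 0.333  0.056 ] [-1.49 -0.36 11.83]
stop face top [0.4698 0.3437 0.093 ] [-0.42 -0.25  8.13]
plate lo edge [0.4646 0.3781 0.09  ] [ 3.06 -0.37  8.43]
plate hi edge [0.4634 0.3887 0.09  ] [ 4.12 -0.37  8.44]
stop L [0.4503 0.34   0.093 ] [-0.57 -2.23  8.13]
stop R [0.4896 0.3444 0.093 ] [-0.57  1.73  8.14]
tip? [0.4709 0.3552 0.155 ] [0.72 0.01 1.93]
box front [0.4732 0.3934 0.092 ] [4.49 0.66 8.24]
box back [0.467 0.446 0.092] [9.78 0.64 8.24]
```

The red button's mask is cut off at row 184 by the face plate, so I used its lower edge at row 229 and the plate edge at row 183. Both put the button centre at tool (+0.5, -0.35) cm.

Call:
{"op": "servo_tool", "data": {
  "increments": [
    [[0,0.2,-0.2,1.5,0],[0,0.4,-0.35,3.5,0],[0,0.4,-0.35,6,0],[0,0.4,-0.35,8,0],[0,0.4,-0.35,8.8,0]]
  ]
}}

```text
t: 4.4
tool_pos: [0.4647, 0.3502, 0.0806]
tool_rot: [-2.089, -2.343, 0.009]
contact_force: [-1.2, 0.6, -0.1]
opening: -0.0
grip_force: 0.0
```

Call:
{"op": "servo_tool", "data": {
  "increments": [
    [[0,0,0,0,0],[0,0,0,0,0]]
  ]
}}

```text
t: 4.6
tool_pos: [0.4672, 0.3515, 0.085]
tool_rot: [2.091, 2.345, 0.001]
contact_force: [-0.4, 0.1, 0.7]
opening: 0.0001
grip_force: 0.0
```

```bash
python3 - <<'E'
from h import *
o=ctrl.get_obs();w=grab('wrist')
s=grab('scene');a=cv2.resize(w['img'][120:330,180:400],None,fx=2.5,fy=2.5)
b=cv2.resize(s['img'][190:325,180:340],None,fx=2.5,fy=2.5)
H=600;im=np.zeros((540,800,3),np.uint8)
a=cv2.resize(a,(400,382));b=cv2.resize(b,(400,338));im[:382,:400]=a;im[:338,400:]=b
cv2.imwrite('pics/c3.png',im[:,:,::-1])
print(o['t'],o['tool_pos'],o['tool_rot'],o['contact_force'])
E
```

```text
4.6 [0.46716494 0.35146433 0.08500052] [2.09067431e+00 2.34466471e+00 1.01189227e-03] [-0.35115603  0.09472709  0.68956675]
```

View pics/c3.png

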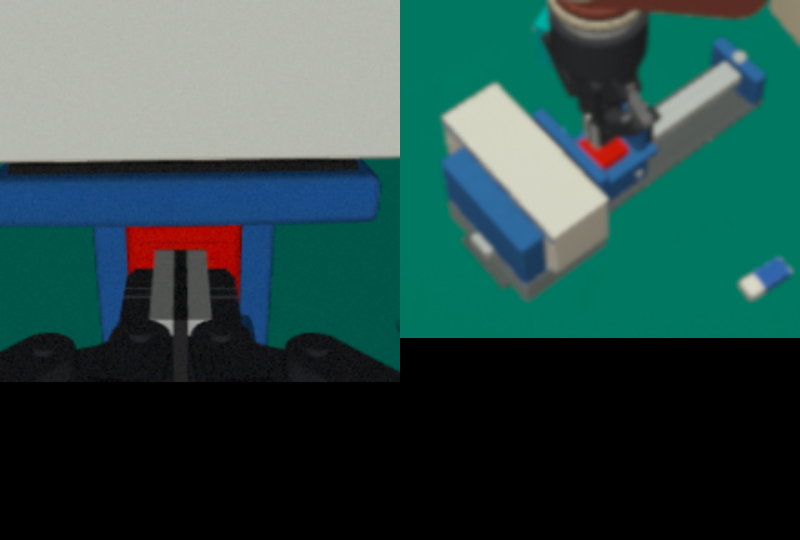

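The fingertips are in the pocket, laterally centred over the red button: wrist crop (180,270) against red (185,250). They sit about 8 mm above it.

Call:
{"op": "servo_tool", "data": {
  "increments": [
    [[0,0,0,0.4,0],[0,0,0,0.8,0],[0,0,0,1.1,0],[0,0,0,1.3,0],[0,0,0,1.5,0]]
  ]
}}

```text
t: 5.2
tool_pos: [0.467, 0.3513, 0.07]
tool_rot: [2.091, 2.345, 0.0]
contact_force: [-0.9, -0.0, 5.0]
opening: -0.0
grip_force: 2.4
```

Call:
{"op": "servo_tool", "data": {
  "increments": [
    [[0,0,0,0,0],[0,0,0,0,0]]
  ]
}}

```text
t: 5.4
tool_pos: [0.467, 0.3513, 0.07]
tool_rot: [2.091, 2.345, 0.0]
contact_force: [-1.4, -1.1, 5.4]
opening: -0.0001
grip_force: 2.4
```

Fully pressed, at about 5 N (7 mm). Now I push in the opening direction, which is tool -x.

Call:
{"op": "servo_tool", "data": {
  "increments": [
    [[0,-0.4,0,0,0],[0,-0.8,0,0,0],[0,-1.2,0,0,0],[0,-1.6,0,0,0],[0,-2.1,0,0,0]]
  ]
}}

```text
t: 5.9
tool_pos: [0.4696, 0.3302, 0.0699]
tool_rot: [2.091, 2.345, 0.002]
contact_force: [-0.3, 2.4, 4.6]
opening: -0.0001
grip_force: 2.4
```

Call:
{"op": "servo_tool", "data": {
  "increments": [
    [[0,-0.5,0,0,0],[0,-1,0,0,0],[0,-1.5,0,0,0],[0,-2,0,0,0],[0,-2.5,0,0,0]]
  ]
}}

```text
t: 6.4
tool_pos: [0.4727, 0.3052, 0.0699]
tool_rot: [2.09, 2.344, 0.002]
contact_force: [1.1, 1.5, 4.6]
opening: -0.0
grip_force: 2.4
```

Call:
{"op": "servo_tool", "data": {
  "increments": [
    [[0,-0.7,0,0,0],[0,-1.5,0,0,0],[0,-2.3,0,0,0],[0,-3.1,0,0,0],[0,-3.8,0,0,0]]
  ]
}}

```text
t: 6.9
tool_pos: [0.4767, 0.267, 0.0697]
tool_rot: [2.091, 2.344, 0.0]
contact_force: [2.6, 2.1, 5.3]
opening: 0.0001
grip_force: 2.5
```

Call:
{"op": "servo_tool", "data": {
  "increments": [
    [[0,-0.6,0,0,0],[0,-1.2,0,0,0],[0,-1.8,0,0,0],[0,-2.4,0,0,0],[0,-2.9,0,0,0]]
  ]
}}

```text
t: 7.4
tool_pos: [0.4792, 0.2387, 0.0693]
tool_rot: [-2.09, -2.343, 0.001]
contact_force: [-0.6, 3.7, 5.3]
opening: 0.0002
grip_force: 2.5
```

Call:
{"op": "servo_tool", "data": {
  "increments": [
    [[0,-0.2,0,0,0],[0,-0.4,0,0,0],[0,-0.6,0,0,0],[0,-0.8,0,0,0]]
  ]
}}

```text
t: 7.8
tool_pos: [0.4793, 0.2323, 0.069]
tool_rot: [-2.088, -2.34, -0.001]
contact_force: [-1.1, 14.0, 4.0]
opening: -0.0002
grip_force: 2.6
```

Call:
{"op": "servo_tool", "data": {
  "increments": [
    [[0,-0.15,0,0,0],[0,-0.3,0,0,0],[0,-0.3,0,0,0]]
  ]
}}

```text
t: 8.1
tool_pos: [0.4793, 0.2319, 0.0692]
tool_rot: [-2.086, -2.338, -0.007]
contact_force: [-1.5, 19.3, 3.1]
opening: 0.0003
grip_force: 2.6
```

```bash
python3 - <<'E'
from h import *
o=ctrl.get_obs();w=grab('wrist');t=grab('top');s=grab('scene')
im=np.zeros((600,800,3),np.uint8)
im[:300,:400]=cv2.resize(w['img'],(400,300));im[:300,400:]=cv2.resize(t['img'][190:310,170:330],(400,300));im[300:,:400]=cv2.resize(s['img'][180:300,190:350],(400,300))
cv2.imwrite('pics/c4.png',im[:,:,::-1])
print(o['t'],o['tool_pos'],o['contact_force'])
E
```

```text
8.1 [0.47929562 0.23187832 0.069194  ] [-1.50891416 19.30084983  3.12593695]
```

View pics/c4.png

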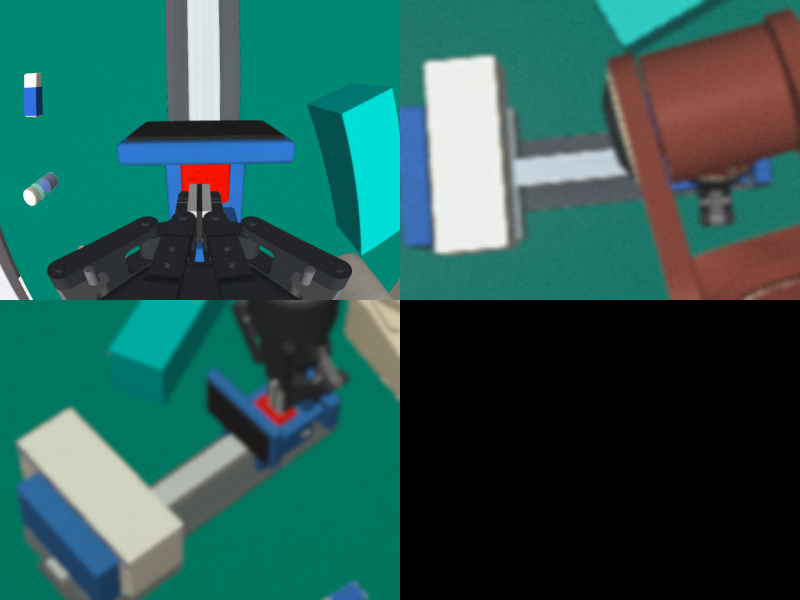

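The jaw is stalled against the end stop: 19 N with no further motion, and the scene crop shows the thumb stop against it at (330,410). The box is still standing. I'll ease the push, keeping a slight load on the stop, and lift straight up.

Call:
{"op": "servo_tool", "data": {
  "increments": [
    [[0,0.15,0,0,0],[0,0.3,0,-0.2,0],[0,0.3,0,-0.6,0],[0,0.3,0,-1,0],[0,0.3,0,-1.3,0]]
  ]
}}

```text
t: 8.75
tool_pos: [0.4791, 0.2302, 0.0812]
tool_rot: [-2.09, -2.343, 0.006]
contact_force: [-0.5, 1.2, -1.2]
opening: 0.0
grip_force: 0.6
```

Call:
{"op": "servo_tool", "data": {
  "increments": [
    [[0,0.4,0,-0.3,0],[0,0.8,0,-0.6,0],[0,1,0,-2,0],[0,1,0,-4,0],[0,1,0,-7,0]]
  ]
}}

```text
t: 9.25
tool_pos: [0.4784, 0.2407, 0.1524]
tool_rot: [-2.09, -2.344, 0.005]
contact_force: [0.2, -0.0, 0.1]
opening: -0.0
grip_force: 0.0
```

Call:
{"op": "servo_tool", "data": {
  "increments": [
    [[0,0,0,-4,0],[0,0,0,-8,0],[0,0,0,-12,0],[0,0,0,-15,0],[0,0,0,-15,0]]
  ]
}}

```text
t: 9.75
tool_pos: [0.4816, 0.2417, 0.3103]
tool_rot: [2.087, 2.34, 0.016]
contact_force: [0.7, 0.5, -0.5]
opening: 0.0
grip_force: 0.0
```

Call:
{"op": "servo_tool", "data": {
  "increments": [
    [[0,0,-3,0,0],[0,0,-6,0,0],[0,0,-8,0,0],[0,0,-8,0,0],[0,0,-8,0,0]]
  ]
}}

```text
t: 10.25
tool_pos: [0.4, 0.2318, 0.3025]
tool_rot: [2.09, 2.345, 0.0]
contact_force: [-0.2, -0.3, -0.7]
opening: -0.0
grip_force: 0.0
```

```bash
python3 - <<'E'
from h import *
o=ctrl.get_obs();w=grab('wrist');t=grab('top');s=grab('scene')
im=np.zeros((600,800,3),np.uint8)
im[:300,:400]=cv2.resize(w['img'],(400,300));im[:300,400:]=cv2.resize(t['img'][190:310,170:330],(400,300));im[300:,:400]=cv2.resize(s['img'][180:300,190:350],(400,300));im[300:,400:]=cv2.resize(s['img'],(400,300))
cv2.imwrite('pics/c5.png',im[:,:,::-1])
print(o['t'],o['tool_pos'],o['contact_force'],np.abs(o['dq']).max())
E
```

```text
10.25 [0.40000675 0.23182919 0.30254898] [-0.24321067 -0.29726927 -0.66221724] 0.023689488203815015
```

View pics/c5.png

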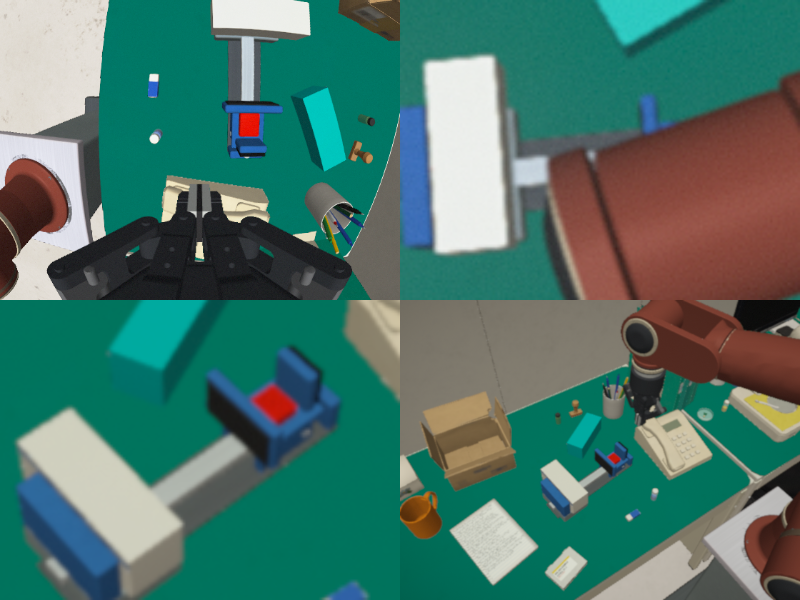

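The jaw stands at the end stop, its plate at crop (238,415), the same as while I was pushing it. The box and everything else are undisturbed, and the arm is clear.

```bash
python3 -c "
from station import ctrl
print(ctrl.finish_job())"
```

```text
the job is handed in; nothing more can be done
None
```

The clamp is fully open with the jaw against its end stop, the box is still standing in place, the arm is clear, and the job was handed in at about 10 s; the hand-in returned no verdict.

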